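# Rock the seesaw gate of the sample-pot rack over to the other lane

## Robot

A 6-joint arm with a two-finger parallel gripper is mounted at the origin on the work surface. World frame = base frame: x ahead of the robot, y to its left, z up, the work surface at z = 0. Lengths are in mm, angles in rad, forces in N, time in s.
With the tool pointing down it reaches from about 300 to 775 mm from the base axis. Payload 14.6 kg.
Tool frame: the origin (TCP) lies on the centre line of the jaws, within the pads' length; the fingertips stand 11 mm ahead of it and the grasp point (between the pads) lies 8 mm behind it; z points along the fingers, y is the direction in which the jaws open and shut (so a half turn about z gives the same grasp; the last joint's range is limited). The gripper opens to 94 mm and grips with 3 to 60 N. Pads are 16 mm wide; open, the fingers measure 119 mm over their backs; the gripper's body (75 mm by 177 mm) begins 78 mm behind the grasp point.
Start: joints at [1.239, 0.3, 1.521, -0, 1.321, -0.067], TCP at [143.942, 530.82, 216.446] pointing down, gripper open.
Joint ranges: [-3.03, 3.03], [-0.79, 2.21], [0.23, 2.52], [-1.04, 4.18], [0, 3.07], [-2.55, 2.55]. Speed limits (rad/s): [2.22, 2.22, 2.57, 3.14, 3.14, 3.14].

## Interface

Orientations are given as [roll, pitch, yaw] about the fixed x, y, z axes, in that order (R = Rz(yaw) Ry(pitch) Rx(roll)).
In Python, from station import state, read_camera, camera_params, ctrl, spot_in, landmark_of gives the robot as it stands.
- The arm moves only by the shell command python3 -m pendant 'ROWS' [OPENING]. ROWS is JSON, one flat list of numbers, 6 for each row, row after row: the shift along the tool's x, y, z in units of 60 mm (1.0 is 60 mm), then the turn, a rotation vector about the tool's x, y, z in units of 6 degrees (1.0 is 6 degrees). A call has 1 to 20 rows; each row is the pose to reach, as a shift and turn from the pose commanded when the call began, along the tool's axes at that moment; what a row does not reach only later rows make up. A row lasts 1/8 s, in which the tool goes at most 62.5 mm and 10.7 degrees, less where a joint would pass 70% of its speed; a pose out of reach is approached as far as the arm can. A call with a gripper value outside its range is refused whole. OPENING is the finger opening in mm, from 0 to 94, set as the call begins (- or left out, the last holds). The fingers move at their own pace and stop on an object; the grip force is fixed at half the most. Time passes only in rows, so rows that repeat a pose let the fingers close. It gives the time, the measured TCP pose, the force and the opening at its end, in the units of the state.
- state(): the state, without advancing time (a new reading comes with each control period).
- read_camera(name): name is "scene" or "top" or "wrist"; returns (picture, depth): 400x640x3 uint8, blue, green, red; 400x640 float32, mm along the optical axis (not along the pixel's ray), 0 where there is no reading.
- camera_params(name): a dict with "intrinsics" (3x3 intrinsics, pixels), "distortion" ([k1, k2, p1, p2, k3] as OpenCV has them; the pictures are not rectified), "extrinsics" (4x4, takes a point from camera to world coordinates). Camera axes: x right, y up, looking along -z (the intrinsics and any distortion apply to the point x, -y, -z); pixel columns grow to the right and rows downward; lengths in mm; the calibration is good to about 2 mm. A picture is of the moment at which its call begins: read the wrist's pose just before it. camera_params takes no time and is no camera call; for the wrist camera it gives the pose at the moment of the call.
- ctrl.finish_job(): hands the job in, once; it reports no verdict.
Trained networks look in the newest picture that a camera, given by its name, has taken for a name from the list of things; names that differ only in an ending like _2 or _b are one class to them, and where a whole thing is asked for, a point or a joint stands for the part that bears it (a point fixed in the world has none). Each returns a list of dicts, best first, with "confidence" (0 to 1); they miss things now and then, are a little off and sometimes report something else, mostly with a low value. They report only what shows in the picture. A call takes as long as a camera call.
- spot_in(query, camera): "point" ([x, y, z] in mm, in the coordinates of the camera as it stood for that picture, good to about 4 mm: the middle of the surface that is visible of it).
- landmark_of(query, camera): "point" ([x, y, z] in mm, in the coordinates of the camera as it stood for that picture, good to about 4 mm: a listed point, or the origin of a listed thing).
The state is a dict: "t": time; "joint_pos": joint angles; "qvel": joint speeds; "joint_torque": joint torques, N m; "tool_pos": TCP position; "ee_rot": TCP orientation; "ft_force": force on the tool from outside, world axes, zero at the start; "ft_torque": the same for the moment, N m; "finger_gap": finger opening in mm.
Only numpy, scipy, OpenCV 4.12 (cv2) and the standard library are available. Lean on these libraries where they do the work, as an engineer would, in place of code of your own. Each camera call takes 0.05 s, during which the arm holds its last target.

## Task

The left lane of the sample-pot rack has run out, so change over to the right one: with a fingertip press the raised orange paddle (the left one) of the seesaw gate down until the gate has gone fully over, so that all four pots waiting in the right lane roll down to its low end. Do it by that paddle only: do not touch or lift the other paddle or any pot, and leave the pots already down in the left lane and the things standing around where they are.

Things in the scene. Friction and masses are not known exactly. Their poses are not given: they have to be found in the camera images.
- rack: fixed rack, 310 x 135 mm, of two sloping metal lanes down which sample pots roll. Origin: centre of its underside, on the table. +x points up the lanes (floor 78 mm high), -x to their low end with a stop (27 mm); +y is left when looking up the lanes. Lane centres at y +38 (left) and -38 mm (right), 53 mm wide inside, outsides at +-67 mm. Only the gate's raised end stands above 115 mm.
- pivot (a point): the gate's pivot, over the rack's origin, 100 mm above the table. The gate is a steel bar along the rack's y, resting on this pivot like a seesaw, with a white stop finger 14 mm wide hanging into each lane and an orange paddle on each end. Axes as the rack's.
- gate (a joint): 0 = left end up (as at the start: left lane open, right lane shut, its pots resting on the stop finger); grows as the left end goes down; 0.68 rad = fully over, against its stop (left lane shut, right open). The right pots are let go only late in the travel. The pivot is stiff (about 2 N at the paddle) and the gate stays wherever it is left.
- left_paddle: orange press paddle, 36 x 32 mm, 9 mm thick with its plate, on the gate's left (+y) end; raised at the start. Origin: centre of its top face, z its normal, x as the rack's. At joint 0: 141 mm above the table, 88 mm to the rack's +y, sloping 0.34 rad down to the rack. At 0.68: 77 mm above the table, 94 mm to +y, sloping 0.34 rad down outwards. Half-way: 96 mm to +y.
- right_paddle: the same paddle on the gate's right (-y) end, low at the start; it rises as the left one goes down. Not to be touched.
- left_pot_1: closed clear sample pot of rice with a blue cap, 30 mm diameter, 50 mm long, lying across the left lane below the gate, number 1 of 4 from the low end stop. Origin: its centre; the pot's length is its y axis. It stays there.
- left_pot_2: closed clear sample pot of rice with a blue cap, 30 mm diameter, 50 mm long, lying across the left lane below the gate, number 2 of 4 from the low end stop. Origin: its centre; the pot's length is its y axis. It stays there.
- left_pot_3: closed clear sample pot of rice with a blue cap, 30 mm diameter, 50 mm long, lying across the left lane below the gate, number 3 of 4 from the low end stop. Origin: its centre; the pot's length is its y axis. It stays there.
- left_pot_4: closed clear sample pot of rice with a blue cap, 30 mm diameter, 50 mm long, lying across the left lane below the gate, number 4 of 4 from the low end stop. Origin: its centre; the pot's length is its y axis. It stays there.
- right_pot_1: the same kind of pot in the right lane, waiting above the gate, number 1 of 4 counted up from the gate. Origin: its centre. Once released it rolls down to the low end of the right lane, its centre then 125 mm from the rack's origin towards -x.
- right_pot_2: the same kind of pot in the right lane, waiting above the gate, number 2 of 4 counted up from the gate. Origin: its centre. Once released it rolls down to the low end of the right lane, its centre then 95 mm from the rack's origin towards -x.
- right_pot_3: the same kind of pot in the right lane, waiting above the gate, number 3 of 4 counted up from the gate. Origin: its centre. Once released it rolls down to the low end of the right lane, its centre then 66 mm from the rack's origin towards -x.
- right_pot_4: the same kind of pot in the right lane, waiting above the gate, number 4 of 4 counted up from the gate. Origin: its centre. Once released it rolls down to the low end of the right lane, its centre then 36 mm from the rack's origin towards -x.
- spare_pot: the same kind of pot standing upright on the table beside the rack, 30 mm diameter, 50 mm tall, loose. Origin: centre of its underside. Bystander.
- dish: shallow round aluminium dish, 92 mm diameter, 16 mm tall, loose on the table beside the rack. Origin: centre of its underside. Bystander.
- tape: roll of yellow tape lying flat, 80 mm outer and 60 mm inner diameter, 24 mm tall, loose. Origin: centre of its underside. Bystander.
- scoop: aluminium grain scoop with a white handle, 222 mm long, 70 mm wide, 34 mm tall, loose. Origin: under the middle of its blade, handle to its -x. Bystander.

How it is judged:
By the outcome, as a careful person would: the job done as asked, in the order asked, and still so for the second after the job is handed in, with the robot touching nothing.
It also fails if it takes over 35 s, if anything falls off the work surface, if the arm or the gripper's body presses on something with over 40 N, if the wrist force passes 120 N, or if a joint passes its speed limit or range.

## Working session

There is one attempt and no reset: what is moved stays moved. The work goes in short steps, Python scripts to look and compute and a shell command to move; the robot and the scene stay as the last step left them, time stands still between calls to the robot, and variables do not carry over. Pictures are saved under pics/ and viewed, and the job is handed in when it is done.

```bash
mkdir -p pics; cat > h.py <<'E'
import numpy as np, cv2
from station import state, read_camera, camera_params, ctrl, spot_in, landmark_of
def w(cam,p,E=None):
    E=np.array(camera_params(cam)["extrinsics"]) if E is None else E
    return (E@np.r_[p,1])[:3]
E
python3 - <<'E'
from h import *
s=state();print(s['t'],s['tool_pos'],s['ee_rot'],s['finger_gap'],s['ft_force'])
for c in("scene","top"):
    im,d=read_camera(c);cv2.imwrite(f"pics/{c}0.png",im)
    for q in("left_paddle","right_paddle","pivot","rack"):
        for r in landmark_of(q,c)[:2]:print(c,q,round(r["confidence"],2),w(c,r["point"]).round(1))
print(state()['t'])
E
```

```text
0.0 [143.86597724 530.58856357 215.8833537 ] [-3.14043566e+00 -6.89292324e-05  2.87682529e+00] 93.9043534815068 [-0.38466949 -0.71504106 -0.33223125]
scene left_paddle 0.82 [532.5  43.9 137.1]
scene right_paddle 0.55 [ 558.6 -135.    79.5]
scene right_paddle 0.46 [551.2 -43.8 100.9]
scene pivot 0.63 [551.6 -41.8 103.3]
top left_paddle 0.73 [532.3  47.1 144.8]
top left_paddle 0.71 [427.2 115.8   3.1]
top right_paddle 0.54 [ 558.  -135.3   81.3]
top pivot 0.76 [544.3 -44.7 102.4]
top rack 0.82 [547.1 -42.4   3.2]
0.5
```

View pics/scene0.png

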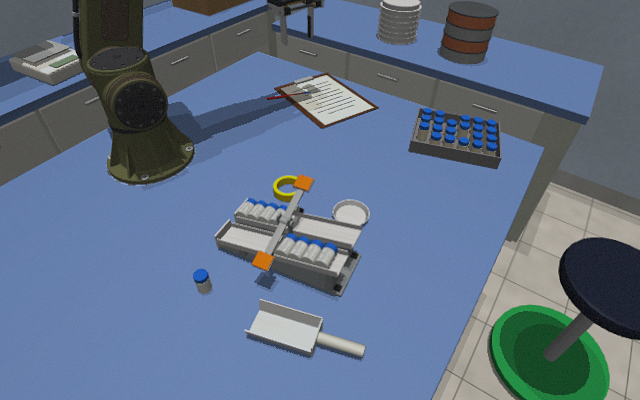

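View pics/top0.png

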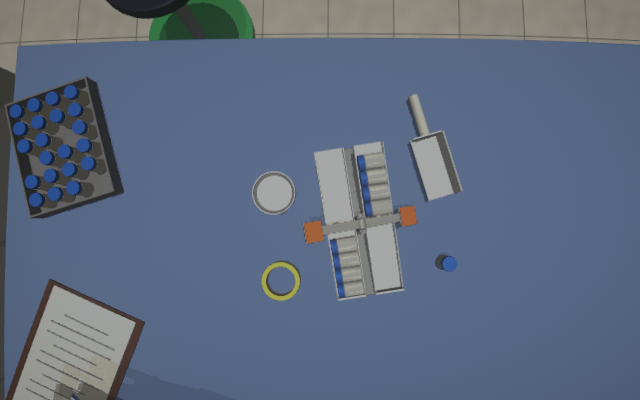

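The scene view shows the raised orange paddle at about (304,183) and the low one at (263,261). The top view has them at (313,232) and (407,215), with the tape at (281,281) and the dish at (273,193) near the left paddle. Next I'll measure the orange patches and nearby objects with depth.

```bash
cat >> h.py <<'E'
def cloud(cam,im,d,mask,E=None):
    P=camera_params(cam);E=np.array(P["extrinsics"]) if E is None else E
    v,u=np.nonzero(mask&(d>0));z=d[v,u]
    n=cv2.undistortPoints(np.stack([u,v],1).astype(float)[:,None],np.array(P["intrinsics"]),np.array(P["distortion"]))[:,0]
    p=np.stack([n[:,0]*z,-n[:,1]*z,-z,np.ones_like(z)],1)
    return (p@E.T)[:,:3]
def orange(im):
    h=cv2.cvtColor(im,cv2.COLOR_BGR2HSV);return cv2.inRange(h,(5,150,120),(17,255,255))>0
E
python3 - <<'E'
from h import *
for c in("scene","top"):
    im,d=read_camera(c)
    m=orange(im);n,l,st,ce=cv2.connectedComponentsWithStats(m.astype(np.uint8))
    for i in range(1,n):
        if st[i,4]<80: continue
        p=cloud(c,im,d,(l==i));p0=np.median(p,0)
        if not(300<p0[0]<750 and abs(p0[1])<300):continue
        p=p[np.linalg.norm(p-p0,axis=1)<40]
        nrm=np.linalg.svd(p-p.mean(0),full_matrices=False)[2][2]
        q=cv2.minAreaRect(p[:,:2].astype(np.float32))
        print(c,ce[i].round(),st[i,4],p.mean(0).round(1),p.min(0).round(),p.max(0).round(),'n',nrm.round(2),q)
    if c=="top":
        for q in("tape","dish","spare_pot"):
            for r in landmark_of(q,c)[:1]:print(q,r["confidence"],w(c,r["point"]).round(1))
        a=cloud(c,im,d,np.ones(d.shape,bool));hi=a[(a[:,2]>40)&(a[:,0]>300)&(a[:,0]<800)&(a[:,1]>-200)&(a[:,1]<140)]
        print(hi.min(0),hi.max(0))
E
```

```text
scene [303. 182.] 192 [531.9  42.  139.9] [513.  26. 134.] [550.  58. 146.] n [-0.05  0.32 -0.94] ((531.073486328125, 42.16673278808594), (35.020267486572266, 30.678546905517578), 11.449128150939941)
scene [262. 260.] 258 [ 562.5 -136.5   76.8] [ 543. -154.   69.] [ 581. -119.   84.] n [ 0.05 -0.33  0.94] ((561.7800903320312, -135.9173583984375), (36.233768463134766, 30.18926429748535), 10.526060104370117)
top [408. 216.] 238 [ 560.2 -133.8   77.9] [ 542. -149.   70.] [ 579. -118.   84.] n [ 0.06 -0.36  0.93] ((560.2725219726562, -134.00267028808594), (33.20762634277344, 27.871416091918945), 9.718348503112793)
top [313. 231.] 310 [529.6  44.3 142.1] [511.  29. 135.] [548.  60. 148.] n [ 0.06 -0.33  0.94] ((529.6605834960938, 44.275238037109375), (33.174625396728516, 28.117563247680664), 10.128711700439453)
tape 0.84 [425.9 115.3   1.1]
dish 0.76 [606.5 132.7   3.4]
spare_pot 0.7 [ 465.2 -223.3   -1.5]
[ 391.82090077 -151.20382631   40.00571294] [701.6353721   64.38025477 148.34881265]
```

```bash
cat >> h.py <<'E'
from scipy.spatial.transform import Rotation as Ro
yaw=0.170; piv=np.array([545.5,-43.0,100]); Rr=Ro.from_euler('z',yaw)
def plan(ry,tipz,rx=0,Rt=None):
    s=state();R=Ro.from_euler('xyz',s['ee_rot']);t=piv*[1,1,0]+Rr.apply([rx,ry,0]);t[2]=tipz+11
    sh=R.inv().apply(t-s['tool_pos'])/60
    Rg=Ro.from_matrix(np.column_stack([np.cross([np.cos(yaw),np.sin(yaw),0],[0,0,-1]),[np.cos(yaw),np.sin(yaw),0],[0,0,-1]]))
    tu=(R.inv()*Rg).as_rotvec(degrees=True)/6
    print('target',t.round(1),'shift',sh.round(3),'turn',tu.round(2))
def show():
    s=state();p=Rr.inv().apply(np.array(s['tool_pos'])-piv*[1,1,0]);print('t',s['t'],'rack xy',p[:2].round(1),'tipz',round(p[2]-11,1),'f',np.round(s['ft_force'],1),'gap',s['finger_gap'],np.round(s['joint_pos'],2))
E
python3 -c "
from h import *
show();plan(89,205)"
```

```text
t 0.75 rack xy [-298.7  633.5] tipz 205.5 f [-0.1 -1.   0.2] gap 94.26431085570488 [ 1.24  0.3   1.52  0.    1.32 -0.07]
target [530.4  44.7 216. ] shift [-8.337e+00 -6.134e+00  7.000e-03] turn [ 0.   -0.   10.85]
```

```bash
python3 -m pendant '[-0.4,-0.3,0,0,0,0.5, -1.0,-0.75,0,0,0,1.3, -1.7,-1.25,0,0,0,2.2, -2.4,-1.8,0,0,0,3.2, -3.1,-2.3,0,0,0,4.1, -3.8,-2.8,0,0,0,5.0, -4.5,-3.3,0,0,0,5.9, -5.2,-3.8,0,0,0,6.8, -5.9,-4.35,0,0,0,7.7, -6.6,-4.85,0,0,0,8.6, -7.2,-5.3,0,0,0,9.4, -7.7,-5.65,0,0,0,10.0, -8.1,-5.95,0,0,0,10.5, -8.34,-6.13,0,0,0,10.85, -8.34,-6.13,0,0,0,10.85, -8.34,-6.13,0,0,0,10.85, -8.34,-6.13,0,0,0,10.85]' 0
python3 - <<'E'
from h import *
E=np.array(camera_params("wrist")["extrinsics"])
im,d=read_camera("wrist");cv2.imwrite("pics/wrist1.png",im)
m=orange(im);n,l,st,ce=cv2.connectedComponentsWithStats(m.astype(np.uint8))
for i in range(1,n):
    if st[i,4]<200: continue
    p=cloud("wrist",im,d,(l==i),E);print(ce[i].round(),st[i,4],p.mean(0).round(1),p.min(0).round(),p.max(0).round(),cv2.minAreaRect(p[:,:2].astype(np.float32)))
for r in landmark_of("left_paddle","wrist")[:2]:print(r["confidence"],w("wrist",r["point"],E).round(1))
show();plan(89,150)
E
```

```text
t: 2.88
tool_pos: [530.3, 45.6, 216.7]
ee_rot: [3.141, -0.0, 1.742]
ft_force: [0.8, 0.5, 0.1]
finger_gap: 0.3
0.67 [525.7  45.9 144.4]
t 2.975 rack xy [ 0.1 89.7] tipz 205.6 f [-0.  -0.7 -0.1] gap 0.20366273304112872 [ 0.02  0.26  1.57  0.    1.31 -0.15]
target [530.4  44.7 161. ] shift [-0.012 -0.001  0.927] turn [0.   0.   0.01]
```

View pics/wrist1.png

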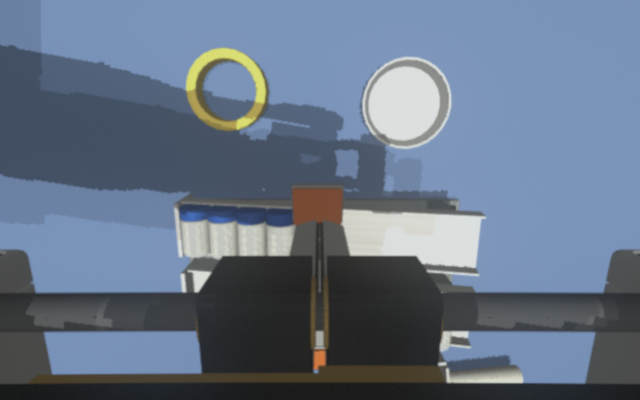

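The wrist view shows the shaded left paddle at (318,204), centred on the gap between the closed fingers at column 320. The tape (227,89) and dish (406,102) are well clear. I'll check the paddle's outer edge from this view's depth before descending.

```bash
python3 - <<'E'
from h import *
E=np.array(camera_params("wrist")["extrinsics"])
im,d=read_camera("wrist")
h=cv2.cvtColor(im,cv2.COLOR_BGR2HSV);m=cv2.inRange(h,(3,120,60),(18,255,255))>0
m[:180]=0;m[235:]=0;m[:,:280]=0;m[:,360:]=0
p=Rr.inv().apply(cloud("wrist",im,d,m,E)-piv*[1,1,0])
print(len(p),np.percentile(p,[1,50,99],axis=0).round(1),'slope',np.polyfit(p[:,1],p[:,2],1))
show()
E
```

```text
1540 [[-18.   74.8 136.1]
 [ -0.9  89.5 141.6]
 [ 15.9 102.  146.2]] slope [  0.34336697 110.80246453]
t 3.025 rack xy [ 0.1 89.6] tipz 205.6 f [-0.1 -0.3  1. ] gap 0.7050144682469413 [ 0.02  0.26  1.57  0.    1.31 -0.15]
```

All three views agree: the paddle centre is at rack y ≈ 88.5, its height is 141 and its slope is 0.34. Next I descend and press the first part.

```bash
python3 -m pendant '[0,0,0.2,0,0,0, 0,0,0.5,0,0,0, 0,0,0.75,0,0,0, 0,0,0.9,0,0,0, 0,0,0.98,0,0,0, 0,0,1.06,0,0,0, 0.01,0,1.14,0,0,0, 0.02,0,1.22,0,0,0, 0.03,0,1.30,0,0,0, 0.04,0,1.38,0,0,0, 0.05,0,1.45,0,0,0, 0.06,0,1.5,0,0,0, 0.06,0,1.5,0,0,0]' 0
python3 - <<'E'
from h import *
show();im,d=read_camera("scene");cv2.imwrite("pics/scene2.png",cv2.resize(im[130:330,160:420],None,fx=3,fy=3)[:600])
m=orange(im);n,l,st,ce=cv2.connectedComponentsWithStats(m.astype(np.uint8))
for i in range(1,n):
    if st[i,4]<30: continue
    p=cloud("scene",im,d,(l==i));p0=np.median(p,0)
    if 300<p0[0]<750 and abs(p0[1])<300:print(ce[i],st[i,4],Rr.inv().apply(p0-piv*[1,1,0]).round(1))
E
```

```text
t: 4.65
tool_pos: [529.9, 48.4, 126.2]
ee_rot: [-3.141, 0.0, 1.741]
ft_force: [-0.7, -0.3, 0.2]
finger_gap: 0.9
t 4.65 rack xy [ 0.1 92.7] tipz 115.2 f [-0.7 -0.3  0.2] gap 0.9018165062872165 [ 0.02  0.35  1.67 -0.    1.12 -0.15]
[260.00416667 253.00416667] 240 [  1.2 -99.3 104.4]
```

View pics/scene2.png

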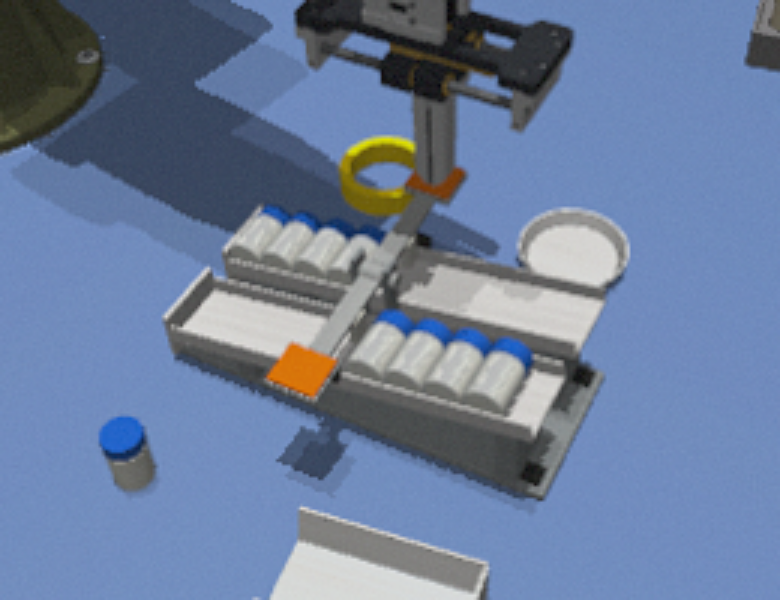

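The fingertips rest on the left paddle, at (435,185) in the crop. The gate is about half-way, with the right paddle up at 104 mm, and the right pots are still held. I'll keep pressing.

```bash
python3 -m pendant '[0.01,0,0.07,0,0,0, 0.02,0,0.14,0,0,0, 0.03,0,0.21,0,0,0, 0.03,0,0.28,0,0,0, 0.04,0,0.35,0,0,0, 0.04,0,0.42,0,0,0, 0.04,0,0.49,0,0,0, 0.04,0,0.54,0,0,0, 0.04,0,0.58,0,0,0, 0.04,0,0.58,0,0,0]' 0
python3 - <<'E'
from h import *
show();im,d=read_camera("scene");cv2.imwrite("pics/scene3.png",cv2.resize(im[130:330,160:420],None,fx=3,fy=3)[:600])
m=orange(im);n,l,st,ce=cv2.connectedComponentsWithStats(m.astype(np.uint8))
for i in range(1,n):
    if st[i,4]<30: continue
    p=cloud("scene",im,d,(l==i));p0=np.median(p,0)
    if 300<p0[0]<750 and abs(p0[1])<300:print(ce[i],st[i,4],Rr.inv().apply(p0-piv*[1,1,0]).round(1))
E
```

```text
t: 5.95
tool_pos: [529.5, 50.8, 91.4]
ee_rot: [-3.141, -0.0, 1.741]
ft_force: [0.2, 0.4, 0.7]
finger_gap: 0.1
t 5.95 rack xy [ 0.1 95.2] tipz 80.4 f [0.2 0.4 0.7] gap 0.09424107351106958 [ 0.03  0.4   1.7   0.    1.04 -0.14]
[260.35869565 238.21195652] 184 [  1.7 -91.7 141.8]
```

View pics/scene3.png

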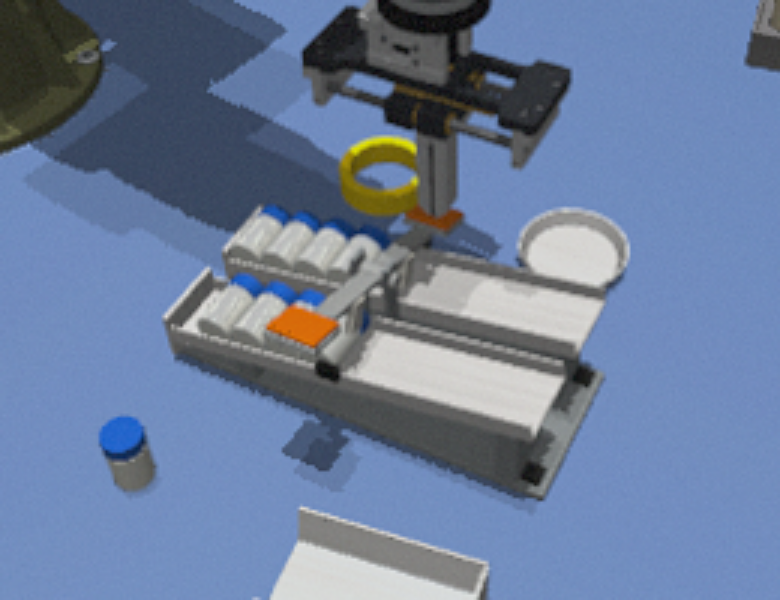

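The pots have been released and are rolling down the right lane. The right paddle reads 142 mm but there's no stop force yet, so I'll press the last few millimetres gently.

```bash
python3 -m pendant '[0,0,0.015,0,0,0, 0,0,0.03,0,0,0, 0,0,0.03,0,0,0]' 0; python3 -c "
from h import *
show()"
```

```text
t: 6.38
tool_pos: [529.7, 50.8, 89.9]
ee_rot: [3.141, 0.0, 1.741]
ft_force: [-0.0, -2.4, 2.2]
finger_gap: 0.3
t 6.375 rack xy [ 0.3 95.1] tipz 78.9 f [-0.  -2.4  2.2] gap 0.27040291645940845 [ 0.03  0.4   1.7  -0.    1.04 -0.14]
```

```bash
python3 -m pendant '[0,0,0.015,0,0,0, 0,0,0.03,0,0,0, 0,0,0.03,0,0,0]' 0; python3 -c "
from h import *
show()"
```

```text
t: 6.75
tool_pos: [529.9, 50.6, 89.1]
ee_rot: [3.141, 0.0, 1.741]
ft_force: [-4.9, -1.7, 14.2]
finger_gap: 0.3
t 6.75 rack xy [ 0.5 94.9] tipz 78.1 f [-4.9 -1.7 14.2] gap 0.29830018905954214 [ 0.03  0.4   1.7  -0.    1.04 -0.14]
```

The force rose to 14 N while the tip barely moved, so the gate is against its stop. I'll retract straight up.

```bash
python3 -m pendant '[0,0,-0.05,0,0,0, 0,0,-0.15,0,0,0, 0,0,-0.4,0,0,0, 0,0,-0.8,0,0,0, 0,0,-1.3,0,0,0, 0,0,-1.9,0,0,0, 0,0,-2.4,0,0,0, 0.6,0,-2.6,0,0,0, 1.3,0,-2.6,0,0,0, 2.0,0,-2.6,0,0,0, 2.6,0,-2.6,0,0,0, 3.0,0,-2.6,0,0,0, 3.0,0,-2.6,0,0,0]' 0
python3 - <<'E'
from h import *
show()
for c in("scene","top"):
    im,d=read_camera(c)
    cr=im[130:330,160:420] if c=="scene" else im[90:320,230:480]
    cv2.imwrite(f"pics/{c}4.png",cv2.resize(cr,None,fx=2.6,fy=2.6))
    m=orange(im);n,l,st,ce=cv2.connectedComponentsWithStats(m.astype(np.uint8))
    for i in range(1,n):
        if st[i,4]<30: continue
        p=cloud(c,im,d,(l==i));p0=np.median(p,0)
        if 300<p0[0]<750 and abs(p0[1])<300:
            q=Rr.inv().apply(p-piv*[1,1,0]);print(c,ce[i].round(),st[i,4],np.median(q,0).round(1),'slope',np.polyfit(q[:,1],q[:,2],1)[0].round(3))
    for q in("right_pot_1","left_pot_1","tape","dish","spare_pot"):
        for r in landmark_of(q,c)[:8]:
            if r["confidence"]>.3:print(c,q,round(r["confidence"],2),Rr.inv().apply(w(c,r["point"])-piv*[1,1,0]).round(0),w(c,r["point"]).round(0))
E
```

```text
t: 8.38
tool_pos: [498.8, 229.3, 244.7]
ee_rot: [3.141, -0.0, 1.743]
ft_force: [0.7, -0.8, -0.3]
finger_gap: 0.4
t 8.375 rack xy [  0.  276.3] tipz 233.7 f [ 0.7 -0.8 -0.3] gap 0.43171050497067437 [0.36 0.28 1.48 0.   1.38 0.19]
scene [304. 202.] 101 [ 0.5 91.1 76.6] slope -0.865
scene [261. 238.] 183 [  2.2 -91.8 142.9] slope -0.31
scene right_pot_1 0.73 [-98. -36.  49.] [455. -95.  49.]
scene right_pot_1 0.59 [-67. -42.  54.] [487. -95.  54.]
scene right_pot_1 0.52 [-125.  -40.   46.] [ 429. -103.   46.]
scene right_pot_1 0.5 [-40. -38.  61.] [513. -88.  61.]
scene left_pot_1 0.72 [-122.   36.   45.] [419. -28.  45.]
scene left_pot_1 0.65 [-66.  34.  54.] [475. -21.  54.]
scene left_pot_1 0.55 [  94. -176.    1.] [ 667. -200.    1.]
scene left_pot_1 0.48 [-38.  36.  63.] [502. -14.  63.]
scene left_pot_1 0.47 [-97.  37.  49.] [443. -23.  49.]
scene tape 0.78 [-90. 176.   0.] [427. 115.   0.]
scene tape 0.47 [-120.   36.   46.] [421. -28.  46.]
scene dish 0.75 [ 89. 162.  -2.] [606. 131.  -2.]
scene spare_pot 0.65 [-103. -165.    7.] [ 472. -223.    7.]
scene spare_pot 0.44 [  3.  -2. 106.] [548. -45. 106.]
top [413. 215.] 327 [ -0.8 -87.7 142.1] slope -0.354
top [312. 231.] 253 [-1.  93.3 77.6] slope -0.36
top right_pot_1 0.71 [-98. -36.  52.] [455. -95.  52.]
top right_pot_1 0.68 [-127.  -38.   45.] [ 427. -102.   45.]
top right_pot_1 0.58 [-68. -35.  59.] [484. -89.  59.]
top right_pot_1 0.58 [  1.  -0. 101.] [547. -43. 101.]
top right_pot_1 0.56 [-35. -40.  60.] [518. -88.  60.]
top left_pot_1 0.89 [-68.  40.  60.] [472. -15.  60.]
top left_pot_1 0.84 [-126.   37.   51.] [415. -27.  51.]
top left_pot_1 0.81 [-96.  35.  53.] [445. -24.  53.]
top left_pot_1 0.79 [-40.  38.  62.] [499. -13.  62.]
top tape 0.56 [-92. 178.   1.] [425. 117.   1.]
top tape 0.42 [-36. -41.  58.] [517. -90.  58.]
top dish 0.93 [ 91. 167.   3.] [607. 137.   3.]
top spare_pot 0.57 [-108. -162.   -3.] [ 466. -221.   -3.]
```

View pics/scene4.png

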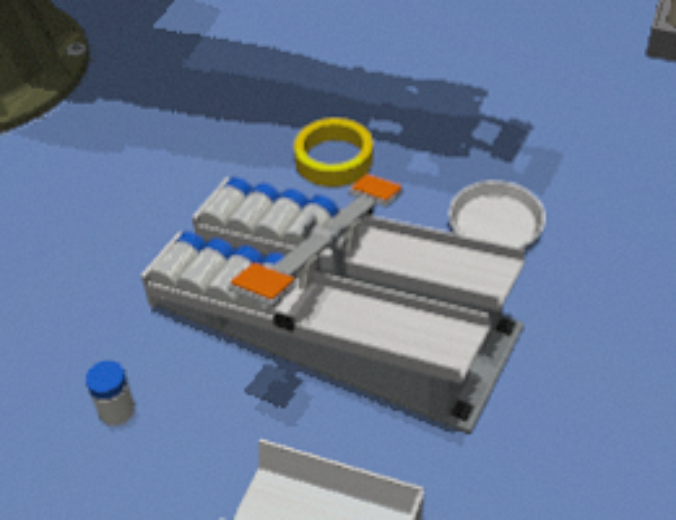

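View pics/top4.png

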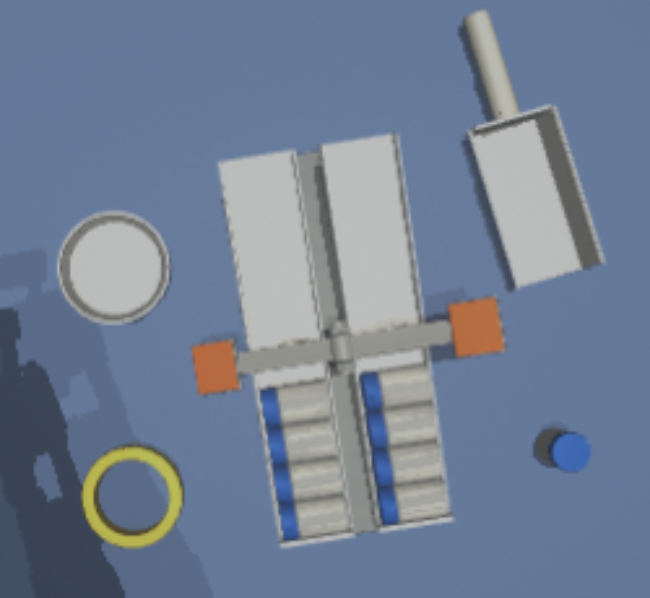

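The top view shows the gate over, with the left paddle low at (215,367) and the right one raised at (478,326). All four right pots are at the low end (about (405,390) to (415,500)), the left pots haven't moved, and the bystanders are in place. I'm handing in.

```bash
python3 -c "
from h import *
print(ctrl.finish_job())"
```

```text
the job is handed in; nothing more can be done
None
```

The changeover is done. I pressed the left orange paddle down with the closed fingertips until the gate went fully over, and all four right-lane pots rolled to the low end. I then retracted the arm straight up and clear and handed the job in at about 8.5 s. The hand-in reports no verdict.

**Gate:** At the end of the press the force reached about 14 N with the tip hardly moving, so the gate was against its stop. From above, the left paddle measured 77.6 mm high with a slope of −0.36 rad, against 77 mm and 0.34 rad expected. The right paddle measured about 142 mm.

**Pots:** The right pots are at about −127, −98, −68 and −35 mm along the rack, against −125, −95, −66 and −36 mm expected. The left pots are still in place at the low end of their lane.

**Bystanders:** The tape, dish and spare pot are within the measuring error of where they started. The scoop I checked only by eye, and it looks unmoved.

**Readings that disagreed:**
- The scene camera's slope for the lowered left paddle came out at −0.87 rad, from a small, steeply seen patch. I relied on the top view instead.
- The networks also gave a few stray detections, such as a "pot" at the pivot, which the pictures ruled out.

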